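# Put the food-processor plates on their storage stand

## Task

Put the food processor's plates away on the storage stand's post: the slicing plate (largest, one long slot) at the bottom, then the grating plate (many small holes), then the chipping plate (smallest), each turned so that the flat of its bore meets the flat of the post and it drops fully down, hub upwards. Last put the round cap on top of the post, down on the uppermost hub, let go, and leave the salt shaker and the drinking glass where they stand.

Things in the scene. Friction and masses are not known exactly. Their poses are not given: they have to be found in the camera images.
- slicing_plate: Slicing plate, the largest: loose steel disc, diameter 128 mm, 5 thick, 0.17 kg, one long slot beside the hub. Black hub in the middle, diameter 40, top 18 above the underside; grip it across. D-bore through it: diameter 26, its flat 5.5 from the centre on the +x side, where a radial black index bar lies on the plate. Origin: centre of underside, z up; starts flat, hub up.
- grating_plate: Grating plate, the middle one: loose steel disc, diameter 110 mm, 5 thick, 0.14 kg, rings of small round holes. Black hub in the middle, diameter 40, top 18 above the underside; grip it across. D-bore through it: diameter 26, its flat 5.5 from the centre on the +x side, where a radial black index bar lies on the plate. Origin: centre of underside, z up; starts flat, hub up.
- chipping_plate: Chipping plate, the smallest: loose steel disc, diameter 90 mm, 5 thick, 0.11 kg, three short slots. Black hub in the middle, diameter 40, top 18 above the underside; grip it across. D-bore through it: diameter 26, its flat 5.5 from the centre on the +x side, where a radial black index bar lies on the plate. Origin: centre of underside, z up; starts flat, hub up.
- cap: Loose round black ribbed cap, diameter 40 mm over the ribs, 34 high, 0.06 kg, a steel dot on top, no plate. Blind round bore below, diameter 28, 14 deep: goes on any way round. Stands upright, bore down. Origin: centre of the underside, z up.
- stand: Storage stand, fixed: round grey foot, diameter 120 mm, its flat centre 12 above the worktop, with an upright black D-shaped post: diameter 22, its flat 4 from the axis on the stand's +x side, where a black index bar lies on the foot. Origin: centre of the foot's underside, z up.
- post_tip (a point): Top centre of the stand's post, 74 mm above the worktop; the last 9 mm taper inwards by 3 to 4. A plate goes down only with its flat on the post's flat (within 0.15 rad if centred, never over 0.4). Each seated plate adds 18: the undersides of plates 1, 2, 3 and the cap rest 12, 30, 48 and 66 mm above the worktop.
- machine_front (a point): Middle of the front of the blue coffee machine, 250 mm above the worktop: an obstacle, 260 mm wide (along y) and 350 high, turned a little so that its left front corner comes 30 mm nearer; it fills the space behind this point (larger x); keep arm and gripper in front of it.
- salt_shaker: Glass salt shaker with a lilac cap, diameter 60, 99 mm high; a bystander. Origin: centre of its underside.
- tumbler: Clear drinking glass, diameter 61, 82 mm high; a bystander. Origin: centre of its underside.
Mind the look-alikes: they are no part of the job. Of the things shaped like the cap, the black one is meant.

How it is judged:
By the outcome, as a careful person would: the job done as asked, in the order asked, and still so for the second after the job is handed in, with the robot touching nothing.
It also fails if it takes over 128 s, if anything falls off the work surface, if the arm or the gripper's body presses on something with over 40 N, if the wrist force passes 120 N, or if a joint passes its speed limit or range.

## Robot

A 6-joint arm with a two-finger parallel gripper is mounted at the origin on a cart in front of the work surface, level with it; the furniture and walls round the work are solid. World frame = base frame: x ahead of the robot, y to its left, z up, the work surface at z = 0. Lengths are in m, angles in rad, forces in N, time in s.
With the tool pointing down it reaches from about 0.225 to 0.875 m from the base axis. Payload 3.4 kg.
Tool frame: the origin (TCP) lies at the very end of the fingers, on their centre line; the grasp point (between the pads) lies 19 mm behind it; z points along the fingers, y is the line along which they close (so a half turn about z gives the same grasp; the last joint's range is limited). The gripper opens to 85 mm and grips with 20 to 120 N. Pads are 22 mm wide; open, the fingers measure 114 mm over their backs; the gripper's body (76 mm by 85 mm) begins 54 mm behind the grasp point. The pads swing forward as they close: fully open they stand 13 mm farther back than shut.
Start: joints at [-1.36, 0.276, 1.505, -0, 1.361, -0.121], TCP at [0.187, -0.544, 0.231] pointing down, gripper open.
Joint ranges: [-2.89, 2.89], [-0.75, 2.08], [0.22, 2.7], [-1.18, 4.32], [0.11, 2.71], [-2.7, 2.7]. Speed limits (rad/s): [2.57, 2.57, 3.14, 3.14, 3.14, 3.14].

## Interface

Orientations are given as a unit quaternion [w, x, y, z].
In Python, from rig import manip, eyes gives the robot as it stands.
- The arm moves only by the tool servo_tool, never from a script. Its argument "series" is text: rows parted by semicolons, each of 7 numbers parted by spaces: the shift along the tool's x, y, z in m, then the turn, a rotation vector about the tool's x, y, z in degrees, then the closure, from 0 (fully open) to 1 (shut). In form: dx dy dz ax ay az fingers; .... A call has 1 to 5 rows; each row is the pose to reach, as a shift and turn from the pose commanded when the call began, along the tool's axes at that moment; what a row does not reach only later rows make up. A row lasts 1/10 s, in which the tool goes at most 50 mm and 8.59 degrees, less where a joint would pass 70% of its speed; a pose out of reach is approached as far as the arm can. A call with a gripper value outside its range is refused whole. The fingers move at their own pace and stop on an object; "squeeze" is the grip in N (left out, the last holds). Time passes only in rows, so rows that repeat a pose let the fingers close. It gives the time, the measured TCP pose, the force, the opening and the grip force at its end, in the units of the state.
- manip.get_state(): the state, without advancing time (a new reading comes with each control period).
- eyes.get_image(name): name is "side" or "top"; returns the picture (384x512x3 uint8, red, green, blue); there is no depth.
- eyes.camera_info(name): a dict with "fx", "fy", "cx", "cy" (pixels), "dist" ([k1, k2, p1, p2, k3] as OpenCV has them; the pictures are not rectified), "eye" and "orientation" of the camera in the world. Camera axes: x right, y down, z forward; pixel columns grow to the right and rows downward; lengths in m; the calibration is good to about 2 mm. A picture is of the moment at which its call begins. camera_info takes no time and is no camera call.
- manip.sign_off(): hands the job in; it is judged then, once.
The state is a dict: "clock": time; "qpos": joint angles; "qd": joint speeds; "effort": joint torques, N m; "position": TCP position; "ee_rot": TCP orientation; "contact_force": force on the tool from outside, world axes, zero at the start; "moment": the same for the moment, N m; "width": finger opening in m; "gripper_force": force on a finger pad.
Only numpy, scipy, OpenCV 4.12 (cv2) and the standard library are available. Lean on these libraries where they do the work, as an engineer would, in place of code of your own. Each camera call takes 0.05 s, during which the arm holds its last target. There are 200 camera calls.

## Working session

There is one attempt and no reset: what is moved stays moved. The work goes in short steps, Python scripts to look and compute and a tool call to move; the robot and the scene stay as the last step left them, time stands still between calls to the robot, and variables do not carry over. Pictures are saved under pics/ and viewed, at most 14 in all, crops included, and the job is handed in when it is done.

Besides the shell and the picture viewer there is one more tool, called as name(argument=value, ...) on one line, values as JSON. servo_tool: Moves the arm, as the interface text tells. Its arguments: {"type":"object","properties":{"series":{"type":"string"},"squeeze":{"type":"number"}},"required":["series"]}

```bash
ls; mkdir -p pics
python3 - <<'E'
from rig import manip, eyes
import cv2
for n in("side","top"):
    print(n,eyes.camera_info(n)); im=eyes.get_image(n); cv2.imwrite(f"pics/{n}0.png",im[:,:,::-1])
print(manip.get_state())
E
```

```text
pics
side {'fx': 370.51051919341296, 'fy': 370.51051919341296, 'cx': 250.94524024154305, 'cy': 188.3080960939755, 'dist': array([-0.03984151,  0.        ,  0.        ,  0.        ,  0.        ]), 'eye': array([0.53584539, 0.89828463, 0.8481273 ]), 'orientation': array([-0.00464325,  0.02761039,  0.91434514, -0.40396667])}
top {'fx': 411.69640301259886, 'fy': 411.69640301259886, 'cx': 253.27470066252204, 'cy': 188.74852296473875, 'dist': array([-0.13739087,  0.        ,  0.        ,  0.        ,  0.        ]), 'eye': array([0.30240889, 0.15434939, 1.29806039]), 'orientation': array([-0.05957102,  0.70913666, -0.69970129,  0.06320277])}
{'clock': 0.1, 'qpos': array([-1.35996906e+00,  2.76526697e-01,  1.50603794e+00, -8.87200293e-06,
        1.36068223e+00, -1.20983762e-01]), 'qd': array([-0.00020833, -0.00258095, -0.00217967, -0.00055488, -0.00023376,
        0.00074191]), 'effort': array([ 1.62595683e-03, -4.17701054e+01, -2.46405602e+01, -1.71957895e-04,
        5.80996988e-03, -3.80622339e-06]), 'position': array([ 0.18720899, -0.54316232,  0.23051657]), 'ee_rot': array([-8.26075054e-04,  9.86268727e-01,  1.65146340e-01, -4.14757762e-05]), 'contact_force': array([-0.81445869, -0.16454653,  0.11544862]), 'moment': array([ 0.02473478, -0.05491368, -0.00290085]), 'gripper_force': 0.0, 'width': 0.08564004629853089}
```

View pics/side0.png

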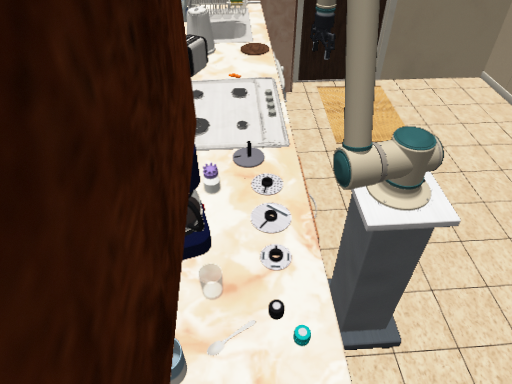

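View pics/top0.png

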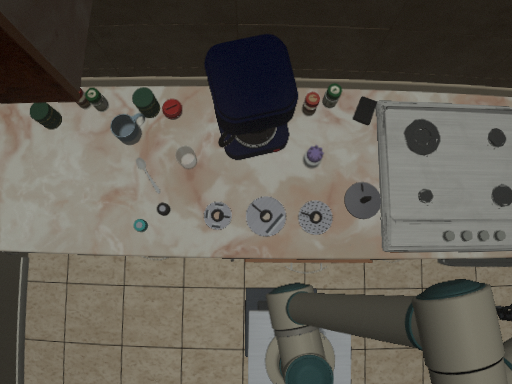

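The top view shows the stand at (362,200), grating plate at (316,218), slicing at (266,216), chipping at (217,216), black cap at (163,209) and salt shaker at (314,155). The teal look-alike is at (140,225) and the glass at (187,158). The side view has the stand at (249,155), grating (267,184), slicing (271,217), chipping (276,257), black cap (276,309) and teal (302,335).

Things that could be confused, by top-view pixel:
- **Cap:** black (163,209), teal (140,225), and the dark-green jars at the back (45,115), (146,100).
- **Plates:** the three discs, plus the grey foot (362,200), which has the post and no slots.

I choose the black cap, and tell the plates apart by slot and hole pattern and by size.

```bash
cat > h.py <<'E'
import numpy as np, cv2
from scipy.spatial.transform import Rotation as R
from rig import manip, eyes
C={n:eyes.camera_info(n) for n in("side","top")}
def K(n): c=C[n]; return np.array([[c['fx'],0,c['cx']],[0,c['fy'],c['cy']],[0,0,1]])
def rot(n): return R.from_quat(np.roll(C[n]['orientation'],-1)).as_matrix()
def ray(n,px):
    p=cv2.undistortPoints(np.array(px,float).reshape(-1,1,2),K(n),C[n]['dist'])[:,0]
    d=np.c_[p,np.ones(len(p))]@rot(n).T
    return C[n]['eye'],d
def plane(n,px,z):
    e,d=ray(n,px); return e+d*((z-e[2])/d[:,2])[:,None]
def tri(pt,ps):
    e1,d1=ray("top",pt); e2,d2=ray("side",ps); d1=d1[0];d2=d2[0]
    s=np.linalg.lstsq(np.c_[d1,-d2],e2-e1,rcond=None)[0]
    a,b=e1+s[0]*d1,e2+s[1]*d2
    return (a+b)/2,np.linalg.norm(a-b)
def proj(n,P):
    M=rot(n).T; return cv2.projectPoints(np.atleast_2d(np.array(P,float)),cv2.Rodrigues(M)[0],-M@C[n]['eye'],K(n),C[n]['dist'])[0][:,0]
def crop(n,box,s,name,im=None):
    im=eyes.get_image(n) if im is None else im
    x0,y0,x1,y1=box; c=cv2.resize(im[y0:y1,x0:x1],None,fx=s,fy=s,interpolation=cv2.INTER_CUBIC)
    cv2.imwrite(f"pics/{name}.png",c[:,:,::-1])
E
python3 - <<'E'
from h import *
t=cv2.imread("pics/top0.png")[:,:,::-1]; s=cv2.imread("pics/side0.png")[:,:,::-1]
a=cv2.resize(t[180:245,130:390],None,fx=3,fy=3,interpolation=cv2.INTER_CUBIC)
b=cv2.resize(s[138:278,205:315],None,fx=2.8,fy=2.8,interpolation=cv2.INTER_CUBIC)
b2=cv2.resize(s[278:350,235:335],None,fx=2.8,fy=2.8,interpolation=cv2.INTER_CUBIC)
o=np.zeros((195+392,780,3),np.uint8);o[:195]=a;o[195:195+b.shape[0],:b.shape[1]]=b;o[195:195+b2.shape[0],350:350+b2.shape[1]]=b2
cv2.imwrite("pics/c1.png",o[:,:,::-1])
for n,p,q in[("stand",(362,200),(249,155)),("grat",(316,218),(267,184)),("slic",(266,216),(271,217)),("chip",(217,216),(276,257)),("cap",(163,209),(276,309)),("salt",(314,155),(211,172)),("glass",(187,158),(211,282))]:
    print(n,*tri(p,q))
E
```

```text
stand [ 0.49554244 -0.1971729   0.01621307] 0.0010024587834029889
grat [ 0.43981387 -0.0518814  -0.00221269] 0.0014981615697382657
slic [0.44250172 0.10793429 0.00237393] 0.0012076272424443992
chip [0.44163447 0.26258671 0.00190971] 0.0013767155931732873
cap [0.45947386 0.43221181 0.01817365] 0.0018828287551410654
salt [ 0.6256155  -0.0359315   0.07588876] 0.0012234423902005727
glass [0.61910086 0.35941707 0.04085665] 0.0007288326398948613
```

View pics/c1.png

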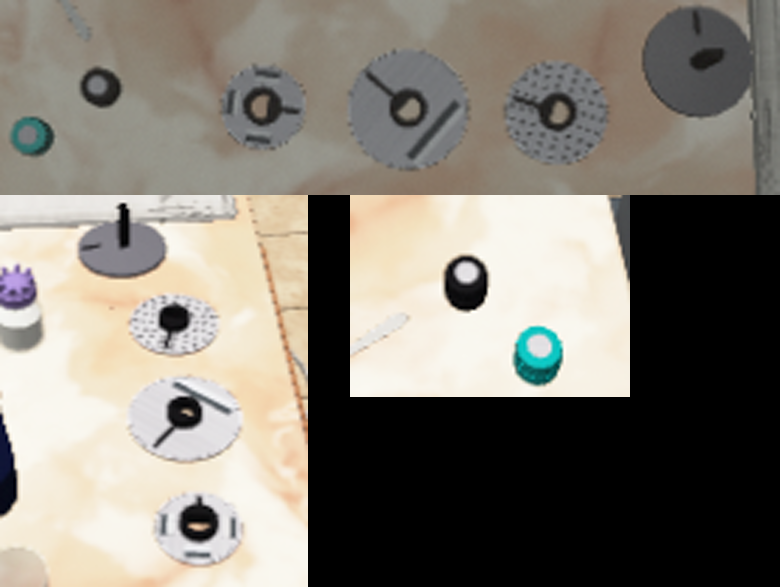

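The close crop shows, from left to right in the top view: teal look-alike, black cap with steel dot, chipping plate (three short slots, bar pointing right), slicing plate (long slot, bar to upper left), grating plate (holes, bar to the left), and the grey stand (bar upwards in the image, post leaning right by parallax). The choices are confirmed. Next I measure them with masks.

```bash
cat > m.py <<'E'
from h import *
from scipy.optimize import least_squares
def circ(P):
    f=lambda v: np.hypot(P[:,0]-v[0],P[:,1]-v[1])-v[2]
    r=least_squares(f,[*P.mean(0)[:2],.05],loss="soft_l1",f_scale=.001); return r.x,np.sqrt(np.mean(r.fun**2))
def blob(mask,c,box):
    n,l,st,ce=cv2.connectedComponentsWithStats(mask.astype(np.uint8)); x,y=map(int,c)
    w=l[max(0,y-box):y+box,max(0,x-box):x+box]; ids=np.bincount(w[w>0]); return l==ids.argmax()
S=4
def up(im): return cv2.resize(im,None,fx=S,fy=S,interpolation=cv2.INTER_CUBIC)
def pix(uv): return (np.asarray(uv,float)+.5)/S-.5
def disc(n,im,c,z,rpx,satmax,kind="disc"):
    U=up(im).astype(np.uint8); hsv=cv2.cvtColor(U,cv2.COLOR_RGB2HSV)
    m=(hsv[...,1]<satmax)
    m=cv2.morphologyEx(m.astype(np.uint8),cv2.MORPH_OPEN,np.ones((5,5)))
    yy,xx=np.mgrid[:m.shape[0],:m.shape[1]]; cc=np.array(c)*S+S/2
    m[np.hypot(xx-cc[0],yy-cc[1])>rpx*S]=0
    b=blob(m,cc,8*S); k=max(cv2.findContours(b.astype(np.uint8),0,1)[0],key=len)
    k=cv2.convexHull(k)[:,0]
    # resample hull evenly
    q=np.r_[k,k[:1]].astype(float); d=np.r_[0,np.cumsum(np.hypot(*np.diff(q,axis=0).T))]; t=np.linspace(0,d[-1],120)
    q=np.c_[np.interp(t,d,q[:,0]),np.interp(t,d,q[:,1])]
    return circ(plane(n,pix(q),z)), cv2.fitEllipse(q.astype(np.float32))
def bar(n,im,ctr,z,rmin,rmax,vmax):
    """angle of the dark part touching the hub, in world"""
    U=up(im); v=U.max(2); yy,xx=np.mgrid[:v.shape[0],:v.shape[1]]
    c=proj(n,[*ctr[:2],z])[0]*S+S/2
    near=np.hypot(xx-c[0],yy-c[1])<30*S; m=near&(v<vmax)
    b=blob(m,c,6*S); y,x=np.nonzero(b); P=plane(n,pix(np.c_[x,y]),z)[:,:2]-ctr[:2]
    r=np.hypot(*P.T); k=(r>rmin)&(r<rmax)
    return np.arctan2(*P[k].mean(0)[::-1]) if k.any() else np.nan, k.sum(), r.max()
E
python3 - <<'E'
from m import *
I={n:cv2.imread(f"pics/{n}0.png")[:,:,::-1].copy() for n in C}
T=dict(grat=((316,218),(267,184)),slic=((266,216),(271,217)),chip=((217,216),(276,257)),stand=((362,200),(249,156)))
for k,c in T.items():
    z=.012 if k=="stand" else .005
    E=[]
    for n,p,sat in(("top",c[0],45),("side",c[1],30)):
        try:
            (v,e),el=disc(n,I[n],p,z,26,sat); E.append(el[0])
            print(k,n,v.round(4),"rms",round(e,4),end=" | ")
            for vm in(60,80): print(vm,bar(n,I[n],v,z,.026,.05,vm),end=" ")
            print()
        except Exception as ex: print(k,n,ex)
    if len(E)==2: print("   tri",*tri(pix(E[0]),pix(E[1])))
for p in[(316,218),(300,240),(266,226),(362,215)]: print(I["top"][p[1],p[0]],cv2.cvtColor(I["top"][p[1]:p[1]+1,p[0]:p[0]+1],cv2.COLOR_RGB2HSV)[0,0])
E
```

```text
grat top [ 0.4274 -0.0432  0.066 ] rms 0.0067 | 60 (np.float64(-0.009015526336148778), np.int64(556), np.float64(0.04935369525203972)) 80 (np.float64(0.05729679863611354), np.int64(784), np.float64(0.05109435092070422)) 
grat side [ 0.4414 -0.0477  0.0551] rms 0.0007 | 60 (np.float64(-1.6466937660419774), np.int64(142), np.float64(0.03281896576679586)) 80 (np.float64(-1.6293627054857795), np.int64(182), np.float64(0.03403547061620133)) 
   tri [ 0.43426594 -0.04498738  0.00361504] 0.014632516031794968
slic top [0.4488 0.1156 0.0745] rms 0.0035 | 60 (np.float64(0.8860346130175213), np.int64(149), np.float64(0.04752394452098487)) 80 (np.float64(0.8537618532912021), np.int64(288), np.float64(0.049766957612799236)) 
slic side [0.4469 0.1272 0.0807] rms 0.0046 | 60 (np.float64(-1.7140347305313186), np.int64(798), np.float64(0.04889602751202322)) 80 (np.float64(-1.6767433032246313), np.int64(915), np.float64(0.05015580243140753)) 
   tri [ 0.4481791   0.11550053 -0.01223541] 0.0035614406714938596
chip top [0.4409 0.2621 0.0821] rms 0.0005 | 60 (np.float64(-1.625053162067335), np.int64(67),
[... 288 characters left out ...]
np.int64(313), np.float64(0.03988686503064795)) 
   tri [ 0.43941295  0.2628484  -0.00174   ] 0.002852355071936768
stand top [ 0.4983 -0.2089  0.0776] rms 0.0057 | 60 (nan, np.int64(0), np.float64(0.02183426296599077)) 80 (np.float64(-1.7961770333742384), np.int64(4169), np.float64(0.06884008778778963)) 
stand side [ 0.4839 -0.2458  0.1085] rms 0.0103 | 60 (np.float64(0.6798100084320315), np.int64(342), np.float64(0.05196017079960651)) 80 (np.float64(0.6966947141103533), np.int64(394), np.float64(0.05363474346673156)) 
   tri [ 0.49129547 -0.20164231  0.0399264 ] 0.0017395024640488991
[140 130 115] [ 18  46 140]
[139 132 118] [ 20  39 139]
[122 124 126] [105   8 126]
[77 79 80] [100  10  80]
```

Run:
```python
from m import *
import m
I={n:cv2.imread(f"pics/{n}0.png")[:,:,::-1].copy() for n in C}
T=dict(grat=((316,218),(267,184),.055),slic=((266,216),(271,217),.064),chip=((217,216),(276,257),.045),stand=((362,200),(249,156),.06))
for k,c in T.items():
    z=.012 if k=="stand" else .005
    E=[];V={}
    for n,p in(("top",c[0]),("side",c[1])):
        best=None
        for sat in(12,16,20,24,28):
            try: (v,e),el=disc(n,I[n],p,z,26,sat)
            except Exception as ex: continue
            if best is None or abs(v[2]-c[2])*.5+e<best[0]: best=(abs(v[2]-c[2])*.5+e,v,e,el,sat)
        if best: _,v,e,el,sat=best; E.append(el[0]); V[n]=v; print(k,n,v.round(4),"rms",round(e,4),"sat",sat)
    if len(E)==2: print("   tri ell centres",*tri(pix(E[0]),pix(E[1])))
    for vm in(50,60,70): print("   bar",vm,*bar("top",I["top"],V["top"],z,.028,c[2]-.008,vm))
# cap dot + post tip
def dark_tip(n,c,w):
    U=up(I[n]); v=U.max(2)<50; x,y=c; b=blob(v,np.array(c)*S,w*S); return b
for n,p in(("top",(163,209)),("side",(276,309))):
    U=up(I[n]).astype(int); x,y=p; sub=I[n][y-9:y+9,x-9:x+9]; hsv=cv2.cvtColor(sub,cv2.COLOR_RGB2HSV); print(n); print(sub.max(2))
```

```text
grat top [ 0.441  -0.0471  0.0548] rms 0.0005 sat 28
grat side [ 0.4416 -0.0477  0.0549] rms 0.0006 sat 28
   tri ell centres [ 0.44110994 -0.04720587  0.00374968] 0.0007508622339795045
   bar 50 1.2224125971353192 28 0.03390822361585495
   bar 60 1.2296043499355997 105 0.04641353123038635
   bar 70 1.2279125017100683 141 0.04742471465577884
slic top [0.4437 0.1099 0.064 ] rms 0.0004 sat 24
slic side [0.4444 0.1089 0.0639] rms 0.0005 sat 20
   tri ell centres [0.44387094 0.10975259 0.00290848] 0.0008384594856369817
   bar 50 0.8590927849770345 3 0.029317390045241053
   bar 60 0.8690143262685393 151 0.05521879661243112
   bar 70 0.8676686485484649 206 0.05634055919813111
chip top [0.4432 0.2615 0.0444] rms 0.0008 sat 16
chip side [0.4437 0.261  0.0443] rms 0.0012 sat 12
   tri ell centres [0.44322502 0.26136864 0.00391128] 0.00045075456361745646
   bar 50 nan 0 0.020836362520165276
   bar 60 -1.7022305913180686 52 0.036847430478216606
   bar 70 -1.6983304350210882 69 0.036975349242720994
stand top [ 0.4963 -0.2011  0.0588] rms 0.0006 sat 12
stand side [ 0.4679 -0.2462  0.0037] rms 0.0
[... 2259 characters left out ...]
123  56  27  26  20 185]
 [248 179  18  24  28  27  32  79 116 126 125  88  42  26  27  24  15 186]
 [249 181  14  17  27  31  27  27  27  31  30  26  26  27  24  19  14 185]
 [249 181  12  14  18  22  29  30  30  28  28  28  28  24  16  14  13 229]
 [249 189  36  13  13  13  19  22  22  24  24  23  18  13  11  11  13 235]
 [249 207  78  18  15  13  12  15  14  18  15  16  14  11  10  11  55 237]
 [248 231 124  14  15  13  13  13  15  11  11  13  12  11  14  13 170 243]
 [248 246 197  74  18  19  14  13  13  10  10  12  14  14  12  12 231 248]
 [247 247 244 162  15  14  16  21  18  16  16  14  13  14  11 111 239 249]
 [247 247 247 226 115  16  13  15  14  12  13  11  12  21 114 233 249 249]]
```

Run:
```python
from m import *
I={n:cv2.imread(f"pics/{n}0.png")[:,:,::-1].copy() for n in C}
print(I["top"][182:202:1,356:386].max(2)); print(I["side"][138:170,232:268].max(2))
# cap dot
P=[]
for n,p,th in(("top",(162,208),85),("side",(276,304),130)):
    x,y=p; m=np.zeros(I[n].shape[:2],bool); m[y-4:y+6,x-4:x+5]=I[n][y-4:y+6,x-4:x+5].max(2)>th
    yy,xx=np.nonzero(m); P.append((xx.mean(),yy.mean()))
print(P,"cap dot",*tri(*P), plane("top",P[:1],.034))
```

```text
[[107 119 111 107 104  98  95  95 106 110 116 125 140 144 146 145 144 142
  144 144 144 144 143 101  82 112 101 107 114 118]
 [ 85  89  84  83  78  64  70  82  79  83  85  90 104 118 137 146 144 147
  145 145 146 147 146 104  81 109 101 109 114 119]
 [ 83  83  83  81  75  45  57  81  80  79  81  81  81  86 105 125 143 146
  149 149 148 147 149 102  82 109 104 109 114 118]
 [ 84  83  82  83  76  42  47  73  81  81  80  79  80  80  81  91 107 137
  149 149 149 148 148 111  81 109 103 109 114 121]
 [ 83  84  82  80  77  48  41  66  80  80  79  79  79  79  77  79  81  96
  126 143 148 149 148 114  84 108 103 108 113 117]
 [ 82  84  81  82  75  51  40  64  80  80  79  81  78  80  79  78  79  79
   89 123 143 149 148 112  82 106 102 108 114 118]
 [ 83  84  83  82  78  49  42  63  80  79  80  79  80  79  80  79  77  78
   77  88 125 147 149 144  85 101 107 111 115 120]
 [ 84  82  82  81  75  55  39  58  80  79  78  79  80  79  80  80  79  78
   78  78  89 139 149 150  84 101 107 111 116 119]
 [ 82  83  83  83  79  69  38  58  81  81  78  79  79  79  79  79  78  76
   78  76  78 114 145 151 
[... 1107 characters left out ...]
7  79  75  76  78  75  86 122 107 114 119]
 [ 85  85  85  76  40  27  26  27  28  27  26  24  26  38  64  76  77  78
   77  78  78  76  77  76  77  85 119 106 112 115]
 [ 84  84  82  77  43  27  27  30  28  28  27  37  61  76  75  79  77  79
   77  77  77  78  76  76  77  86 115 104 110 119]]
[[236 235 233 ... 195 219 229]
 [235 235 234 ... 223 230 230]
 [236 236 234 ... 230 230 229]
 ...
 [245 245 245 ... 245 245 245]
 [245 245 245 ... 245 244 245]
 [245 245 245 ... 244 244 244]]
[(np.float64(161.5625), np.float64(207.9375)), (np.float64(276.15686274509807), np.float64(304.80392156862746))] cap dot [0.46001266 0.43250555 0.03856061] 0.0014434398172730495 [[0.45988031 0.43369317 0.034     ]]
```

Run:
```python
from m import *
np.set_printoptions(linewidth=200,precision=4,suppress=True)
I={n:cv2.imread(f"pics/{n}0.png")[:,:,::-1].copy() for n in C}
print(I["side"][139:168,232:267].max(2))
print(I["top"][195:207,357:375].max(2))
U=up(I["top"]).max(2)
b=np.zeros(U.shape,bool); b[183*S:191*S,358*S:366*S]=U[183*S:191*S,358*S:366*S]<60
y,x=np.nonzero(b); P=plane("top",pix(np.c_[x,y]),.0125)[:,:2]; c=P.mean(0); w=np.linalg.svd(P-c)[2][0]
print("bar",c,"from centre",np.arctan2(*(c-[.4963,-.2011])[::-1]),"axis",np.arctan2(*(w*np.sign(w[0]))[::-1]))
# foot in side: grey, v 50..140
H=cv2.cvtColor(up(I["side"]),cv2.COLOR_RGB2HSV); m=(H[...,2]<150)
yy,xx=np.mgrid[:m.shape[0],:m.shape[1]]; m&=(np.abs(xx/S-249)<19)&(yy/S>150)&(yy/S<170)
b=blob(m,(249*S,156*S),8*S); k=cv2.convexHull(max(cv2.findContours(b.astype(np.uint8),0,1)[0],key=len))[:,0]
q=np.r_[k,k[:1]].astype(float); d=np.r_[0,np.cumsum(np.hypot(*np.diff(q,axis=0).T))]; t=np.linspace(0,d[-1],160); q=np.c_[np.interp(t,d,q[:,0]),np.interp(t,d,q[:,1])]
q=q[(q[:,1]/S>152)]
print("foot side z.012",*circ(plane("side",pix(q),.012)), "z.006",*circ(plane("side",pix(q),.006)))
for n in C: print(n,"expected tip",proj(n,[[.4963,-.2011,.074],[.4963,-.2011,.012]]))
```

```text
[[235 235 234 ... 198 223 230]
 [236 236 234 ... 226 230 230]
 [235 235 234 ... 226 229 229]
 ...
 [245 245 245 ... 244 245 244]
 [245 245 245 ... 244 244 244]
 [245 245 245 ... 244 245 245]]
[[84 84 82 82 82 83 82 79 80 79 78 79 79 79 77 78 77 78]
 [85 83 82 82 83 80 72 52 48 47 45 44 42 41 66 78 78 78]
 [86 85 83 83 76 52 43 33 30 31 33 34 34 32 55 72 77 76]
 [84 83 81 76 51 31 28 27 28 31 31 34 33 31 61 75 77 77]
 [85 84 76 42 29 26 27 28 31 28 30 29 31 40 66 77 79 78]
 [85 85 76 40 27 26 27 28 27 26 24 26 38 64 76 77 78 77]
 [84 82 77 43 27 27 30 28 28 27 37 61 76 75 79 77 79 77]
 [82 84 83 71 41 30 29 28 35 63 75 78 77 77 78 77 77 78]
 [84 83 82 81 75 60 57 59 76 79 77 80 79 78 77 77 77 77]
 [85 83 84 83 82 80 77 78 79 79 78 78 78 75 77 78 77 78]
 [82 81 82 82 80 81 80 79 81 78 79 78 78 78 77 77 79 76]
 [82 83 82 81 82 80 78 78 78 79 77 77 77 78 78 77 78 76]]
bar [ 0.5389 -0.1987] from centre 0.05527796442309022 axis 0.09451400267353978
foot side z.012 [ 0.4986 -0.1889  0.0576] 0.0007754262470243598 z.006 [ 0.4984 -0.1967  0.058 ] 0.0007810181573603994
side expected tip [[248.3221 141.5086]
 [248.6314 155.2447]]
top expected tip [[368.2229 197.1554]
 [362.8165 200.1262]]
```

Run:
```python
from m import *
np.set_printoptions(linewidth=200,precision=4,suppress=True,threshold=99999)
I={n:cv2.imread(f"pics/{n}0.png")[:,:,::-1].copy() for n in C}
print(I["side"][139:168,230:268].max(2))
# base of the post: D at z=.012, in top view darkest pixels mask
a=I["side"]
for y in range(141,153):
    r=a[y,243:256].max(2 if False else 1).astype(float)
```

```text
[[234 234 235 235 234 234 234 234 234 236 235 235 234 235 235 235 235 234 234 234 234 233 234 235 235 236 236 237 236 235 233 227 204 186 198 223 230 230]
 [234 234 236 236 234 233 234 233 234 235 235 234 234 234 235 235 235 229 224 224 229 233 233 234 235 235 235 237 237 235 233 229 207 205 226 230 230 229]
 [234 234 235 235 234 233 234 233 233 234 235 234 233 233 233 234 227 152  24  19 179 228 229 230 231 232 233 234 234 233 233 230 226 221 226 229 229 229]
 [233 233 232 232 232 233 233 232 232 233 233 233 235 235 233 232 182  64  20  21 165 225 228 231 232 233 233 232 229 229 229 216 202 197 200 201 200 198]
 [234 233 232 231 232 232 231 232 233 232 232 232 233 233 231 229 230 164  17  14  11 172 224 227 228 228 227 219 188 181 192 189 188 190 214 224 224 223]
 [226 226 225 223 223 223 223 225 226 225 224 225 226 226 223 221 224 158  14  13  11 167 219 224 225 225 224 224 221 218 217 213 213 214 215 211 211 211]
 [219 219 219 216 216 217 216 217 219 220 219 220 222 219 215 212 217 152  14  12  12 164 214 216 217 216 218 222 223 221 216 215 217 216 217 214 200 185]
 [213 215 213 2
[... 2695 characters left out ...]
40 141 140 139 140 139 139 139 138 135 130 108  83 150 231 244 244 244 245 245]
 [246 245 245 245 245 236 177 102 110 128 133 137 140 141 140 140 141 140 140 140 140 139 139 139 136 133 130 109  85 112 165 231 244 245 245 244 245 244]
 [245 245 245 245 245 245 235 191 135  94  89 110 126 131 131 132 135 135 135 135 134 131 129 128 113  94  86 112 166 230 245 244 244 244 244 245 244 245]
 [246 245 245 245 245 245 245 245 235 192 159 134 111 101  91  90  99 106 105 103  99  88  85  83 112 145 175 231 245 244 244 244 244 245 244 244 244 244]
 [246 245 245 245 245 245 245 245 245 245 245 236 225 192 156 144 132 132 132 131 131 145 176 188 231 245 244 244 245 244 244 245 244 244 244 245 245 245]]
```

Run:
```python
from m import *
e,d=ray("side",[(246.8,149.5),(250.8,149.5),(246.9,153.5),(250.85,153.5)])
print("post edges x,z at y=-.2015:",(e+d*((-.2015-e[1])/d[:,1])[:,None]).round(4).tolist())
print("base front:",plane("side",[(249,156.8)],.012), "tip back edge (z.074)",plane("side",[(248.7,140.4)],.074))
print("top: tip right edge z.074",plane("top",[(370.8,197.8)],.074),"base left edge z.012",plane("top",[(359.6,200.5)],.012))
print("tip tri",*tri((368.3,197.2),(248.6,141.3)))
q=manip.get_state(); Rm=R.from_quat(np.roll(q['ee_rot'],-1)); print(Rm.as_matrix().round(4))
```

```text
post edges x,z at y=-.2015: [[0.5025, -0.2015, 0.0384], [0.4878, -0.2015, 0.0376], [0.5026, -0.2015, 0.0201], [0.4879, -0.2015, 0.0193]]
base front: [[ 0.4954102  -0.19154478  0.012     ]] tip back edge (z.074) [[ 0.49459684 -0.20791266  0.074     ]]
top: tip right edge z.074 [[ 0.49440912 -0.20907937  0.074     ]] base left edge z.012 [[ 0.49497124 -0.19057474  0.012     ]]
tip tri [ 0.49563512 -0.20093173  0.07509677] 0.0007171105990001879
[[ 9.455e-01  3.258e-01 -4.000e-04]
 [ 3.258e-01 -9.455e-01  1.600e-03]
 [ 2.000e-04 -1.600e-03 -1.000e+00]]
```

servo_tool(series="0.03 -0.036 0.007 0 0 0 0; 0.06 -0.072 0.014 0 0 0 0.1; 0.09 -0.108 0.021 0 0 0 0.2; 0.12 -0.144 0.028 0 0 0 0.3; 0.152 -0.178 0.035 0 0 0 0.3", squeeze=40)

```text
clock: 0.6
position: [0.273, -0.3237, 0.1957]
ee_rot: [-0.0, 0.986, 0.165, -0.0]
contact_force: [0.7, -0.5, 0.5]
width: 0.06
gripper_force: 0.0
```

servo_tool(series="0.03 -0.036 0.007 0 0 0 0.3; 0.06 -0.072 0.014 0 0 0 0.3; 0.09 -0.108 0.021 0 0 0 0.3; 0.12 -0.144 0.028 0 0 0 0.3; 0.152 -0.178 0.035 0 0 0 0.3")

```text
clock: 1.1
position: [0.3585, -0.1061, 0.161]
ee_rot: [0.0, 0.986, 0.165, -0.0]
contact_force: [1.4, -0.1, 0.1]
width: 0.0602
gripper_force: 0.0
```

servo_tool(series="0.03 -0.036 0.007 0 0 0 0.3; 0.06 -0.072 0.014 0 0 0 0.3; 0.09 -0.108 0.021 0 0 0 0.3; 0.12 -0.144 0.028 0 0 0 0.3; 0.152 -0.178 0.035 0 0 0 0.3")

```text
clock: 1.6
position: [0.4442, 0.1118, 0.1258]
ee_rot: [0.0, 0.986, 0.166, -0.0]
contact_force: [0.1, -1.1, 0.5]
width: 0.0594
gripper_force: 0.0
```

servo_tool(series="-0.001 0.002 0.03 0 0 0 0.3; -0.001 0.002 0.06 0 0 0 0.3; -0.001 0.002 0.09 0 0 0 0.3; -0.001 0.002 0.108 0 0 0 0.3; -0.001 0.002 0.117 0 0 0 0.3")

```text
clock: 2.1
position: [0.4427, 0.1075, 0.0075]
ee_rot: [-0.0, 0.986, 0.165, -0.002]
contact_force: [-0.1, -0.7, 0.7]
width: 0.0599
gripper_force: 0.0
```

servo_tool(series="0 0 0 0 0 0 0.5; 0 0 0 0 0 0 0.7; 0 0 0 0 0 0 0.8; 0 0 0 0 0 0 0.8; 0 0 0 0 0 0 0.8")

```text
clock: 2.6
position: [0.4446, 0.1075, 0.0098]
ee_rot: [0.0, 0.986, 0.165, 0.001]
contact_force: [-0.0, -0.5, -2.1]
width: 0.0376
gripper_force: 40.2
```

Run:
```python
from m import *
t=eyes.get_image("top"); s=eyes.get_image("side")
a=cv2.resize(t[160:250,180:360],None,fx=2.2,fy=2.2,interpolation=cv2.INTER_CUBIC); b=cv2.resize(s[160:270,215:330],None,fx=3.4,fy=3.4,interpolation=cv2.INTER_CUBIC)
o=np.zeros((max(a.shape[0],b.shape[0]),a.shape[1]+b.shape[1],3),np.uint8); o[:a.shape[0],:a.shape[1]]=a; o[:b.shape[0],a.shape[1]:]=b
cv2.imwrite("pics/g1.png",o[:,:,::-1]); st=manip.get_state(); print(st['qpos'],st['position'],st['width'],st['gripper_force'],st['contact_force'])
```

```text
[ 8.50386735e-02  3.50078146e-01  2.06187449e+00 -1.54033294e-04
  7.28627796e-01  1.32419242e+00] [0.4444959  0.1075049  0.00964958] 0.038088143884308756 40.306239145419894 [ 1.11515629  0.18263785 -1.44470995]
```

View pics/g1.png

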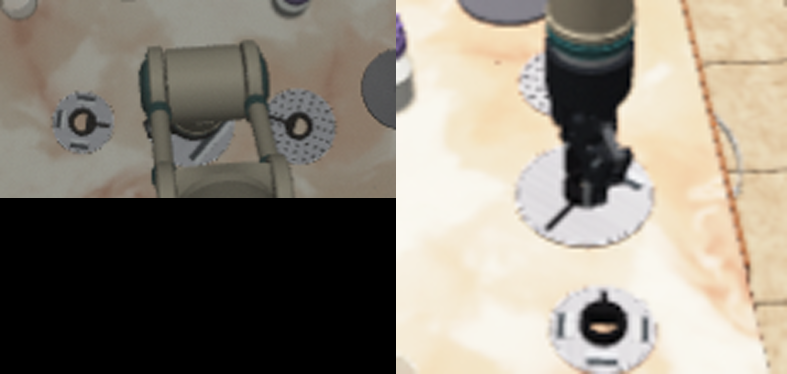

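The fingers enclose the slicing plate's hub at about (585,175) in the crop, with the plate still flat and its bar unmoved. I lift it and carry it over the post while turning.

servo_tool(series="0 0 -0.01 0 0 0 0.8; 0 0 -0.03 0 0 0 0.8; 0 0 -0.055 0 0 0 0.8; 0 0 -0.085 0 0 0 0.8; 0 0 -0.11 0 0 0 0.8", squeeze=50)

```text
clock: 3.2
position: [0.4443, 0.1075, 0.1214]
ee_rot: [0.0, 0.986, 0.165, 0.001]
contact_force: [0.1, 0.9, -2.8]
width: 0.0369
gripper_force: 50.4
```

servo_tool(series="-0.003 0.02 0 0 0 4.5 0.8; -0.008 0.05 0 0 0 9 0.8; -0.014 0.085 0 0 0 13.5 0.8; -0.02 0.12 0 0 0 18 0.8; -0.0253 0.1547 0 0 0 22.5 0.8")

```text
clock: 3.7
position: [0.4706, -0.0482, 0.1201]
ee_rot: [0.0, 0.999, -0.032, 0.0]
contact_force: [0.6, -0.9, -1.8]
width: 0.0372
gripper_force: 50.5
```

servo_tool(series="0.008 0.035 0 0 0 4.5 0.8; 0.017 0.07 0 0 0 9 0.8; 0.025 0.105 0 0 0 13.5 0.8; 0.032 0.135 0 0 0 18 0.8; 0.036 0.1526 0 0 0 22.8 0.8")

```text
clock: 4.2
position: [0.4978, -0.2042, 0.12]
ee_rot: [0.001, 0.973, -0.23, 0.001]
contact_force: [1.2, 0.2, -2.8]
width: 0.0371
gripper_force: 50.5
```

servo_tool(series="0 0 0 0 0 0 0.8; 0 0 0 0 0 0 0.8")

```text
clock: 4.4
position: [0.4968, -0.2011, 0.1195]
ee_rot: [-0.0, 0.974, -0.227, -0.0]
contact_force: [0.5, 0.0, -1.8]
width: 0.0372
gripper_force: 50.5
```

Run:
```python
from m import *
st=manip.get_state(); print(st['position'],st['qpos'][5],R.from_quat(np.roll(st['ee_rot'],-1)).as_matrix()[:,0],st['width'])
t=eyes.get_image("top"); s=eyes.get_image("side"); cv2.imwrite("pics/t2.png",t[:,:,::-1]); cv2.imwrite("pics/s2.png",s[:,:,::-1])
a=cv2.resize(t[150:250,300:420],None,fx=3,fy=3,interpolation=cv2.INTER_CUBIC); b=cv2.resize(s[100:190,200:310],None,fx=3.6,fy=3.6,interpolation=cv2.INTER_CUBIC)
o=np.zeros((max(a.shape[0],b.shape[0]),a.shape[1]+b.shape[1],3),np.uint8); o[:a.shape[0],:a.shape[1]]=a; o[:b.shape[0],a.shape[1]:]=b
cv2.imwrite("pics/g2.png",o[:,:,::-1])
```

```text
[ 0.49678597 -0.20113124  0.11947632] 1.5141862088310194 [ 0.8966908  -0.44265637 -0.00096853] 0.037189743006173684
```

View pics/g2.png

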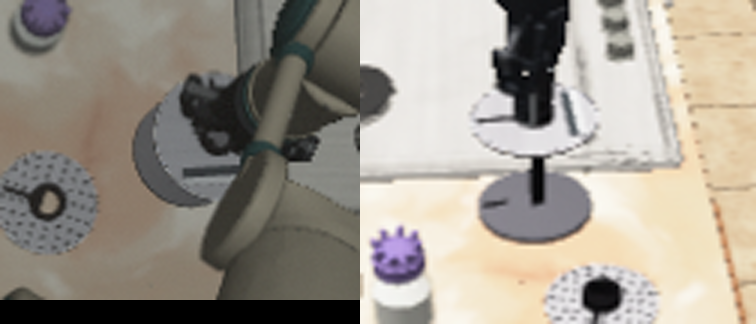

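The slicing plate hangs level over the stand. Its bar, (480,120) in the crop, points left like the foot's bar (490,204). I measure the offset and angle from the side view.

```bash
cat > hold.py <<'E'
from m import *
def held(s,z,Rp,c0,satmax=(8,12,16,20,24)):
    """centre and bar of a held plate, side view; z = upper face"""
    U=up(s); H=cv2.cvtColor(U,cv2.COLOR_RGB2HSV); p=proj("side",[*c0,z])[0]
    yy,xx=np.mgrid[:U.shape[0],:U.shape[1]]; W=plane("side",pix(np.c_[xx.ravel(),yy.ravel()]),z)[:,:2].reshape(*xx.shape,2)
    return U,H,W,p
def barang(n,s,z,c,r0,r1,a0,th,w=.6):
    U=up(s).max(2); p=proj(n,[*c,z])[0].astype(int); x0,y0=p-30
    yy,xx=np.mgrid[y0*S:(y0+60)*S,x0*S:(x0+60)*S]; W=plane(n,pix(np.c_[xx.ravel(),yy.ravel()]),z)[:,:2]-c
    r=np.hypot(*W.T); a=np.arctan2(W[:,1],W[:,0]); v=U[yy.ravel(),xx.ravel()]
    k=(r>r0)&(r<r1)&(np.abs((a-a0+np.pi)%(2*np.pi)-np.pi)<w)&(v<th)
    q=W[k]; m=q.mean(0); d=np.linalg.svd(q-m,full_matrices=False)[2][0]; d*=np.sign(d@m)
    return np.arctan2(m[1],m[0]),np.arctan2(d[1],d[0]),k.sum()
def rim(n,s,z,c,R0,th):
    """rim points: along spokes from the centre, brightness edge nearest R0"""
    g=cv2.cvtColor(s,cv2.COLOR_RGB2GRAY).astype(np.float32); P=[]
    for a in np.linspace(-np.pi,np.pi,181)[:-1]:
        rr=np.linspace(R0-.012,R0+.012,49); X=np.c_[c[0]+rr*np.cos(a),c[1]+rr*np.sin(a),np.full(49,z)]
        p=proj(n,X).astype(np.float32); v=cv2.remap(g,p[:,:1],p[:,1:],cv2.INTER_CUBIC)[:,0]
        d=np.abs(np.gradient(cv2.GaussianBlur(v[None],(7,1),1.5)[0])); i=d.argmax()
        if d[i]>th and 2<i<46: P.append(X[i,:2])
    P=np.array(P); v,e=circ(P); return v,e,len(P)
E
python3 - <<'E'
from hold import *
s=cv2.imread("pics/s2.png")[:,:,::-1].copy()
s0=cv2.imread("pics/side0.png")[:,:,::-1].copy()
c=np.array([.4975,-.2015])
for th in(2,4): print("plate rim",rim("side",s,.115,c,.064,th),"foot rim",rim("side",s0,.012,c,.06,th))
v=rim("side",s,.115,c,.064,3)[0]
print("plate bar",[barang("side",s,.115,v[:2],.028,.058,.08,t) for t in(120,150)])
print("foot bar",[barang("side",s0,.012,c,.028,.054,.08,t) for t in(90,110)])
E
```

```text
plate rim (array([ 0.49960166, -0.1990197 ,  0.06402429]), np.float64(0.005149330918233256), 146) foot rim (array([ 0.49859053, -0.19207321,  0.06060048]), np.float64(0.003710670106238986), 176)
plate rim (array([ 0.50010619, -0.19904182,  0.06430223]), np.float64(0.00494302500816355), 116) foot rim (array([ 0.49864951, -0.19188948,  0.06048663]), np.float64(0.0025466033526871266), 162)
plate bar [(np.float64(0.003672263398232078), np.float64(0.07390579850954318), np.int64(95)), (np.float64(0.004855353774753833), np.float64(0.13076780548058864), np.int64(147))]
foot bar [(np.float64(0.06689627252765479), np.float64(0.19004231648283992), np.int64(113)), (np.float64(0.06448039756507147), np.float64(0.2319289474500403), np.int64(188))]
```

servo_tool(series="0 0.001 0.015 0 0 0 0.8; 0 0.001 0.03 0 0 0 0.8; 0 0.001 0.04 0 0 0 0.8; 0 0.001 0.05 0 0 0 0.8; 0 0.001 0.056 0 0 0 0.8")

```text
clock: 5.0
position: [0.4966, -0.2017, 0.0626]
ee_rot: [-0.0, 0.974, -0.227, -0.0]
contact_force: [-0.2, -0.3, -3.1]
width: 0.037
gripper_force: 50.5
```

It slid past the taper without resistance, so I continue down.

servo_tool(series="0 0 0.01 0 0 0 0.8; 0 0 0.02 0 0 0 0.8; 0 0 0.028 0 0 0 0.8; 0 0 0.035 0 0 0 0.8; 0 0 0.039 0 0 0 0.8")

```text
clock: 5.5
position: [0.4966, -0.2023, 0.0235]
ee_rot: [-0.0, 0.974, -0.227, -0.0]
contact_force: [0.2, -0.2, -2.9]
width: 0.0373
gripper_force: 50.5
```

servo_tool(series="0 0 0.001 0 0 0 0.7; 0 0 0.001 0 0 0 0.5; 0 0 0.001 0 0 0 0.3; 0 0 0.001 0 0 0 0.25; 0 0 0.001 0 0 0 0.25")

```text
clock: 6.0
position: [0.4972, -0.2026, 0.0238]
ee_rot: [0.0, 0.974, -0.227, 0.001]
contact_force: [0.6, -0.3, 0.9]
width: 0.0644
gripper_force: 0.0
```

servo_tool(series="0 0 -0.01 0 0 0 0.25; 0 0 -0.03 0 0 0 0.25; 0 0 -0.06 0 0 0 0.25; 0 0 -0.085 0 0 0 0.25; 0 0 -0.1 0 0 0 0.3")

```text
clock: 6.5
position: [0.4979, -0.203, 0.1264]
ee_rot: [0.001, 0.974, -0.227, 0.002]
contact_force: [0.5, -0.2, 0.1]
width: 0.0599
gripper_force: 0.0
```

servo_tool(series="-0.02 -0.02 0 0 0 -8.5 0.3; -0.045 -0.043 0 0 0 -17 0.3; -0.07 -0.07 0 0 0 -25.5 0.3; -0.095 -0.092 0 0 0 -34 0.3; -0.1188 -0.1146 0 0 0 -42.5 0.3")

```text
clock: 7.0
position: [0.4405, -0.0459, 0.1242]
ee_rot: [0.0, 0.99, 0.144, 0.001]
contact_force: [1.3, 0.6, -0.3]
width: 0.0601
gripper_force: 0.0
```

Run:
```python
from hold import *
st=manip.get_state(); print(st['position'],st['ee_rot'],R.from_quat(np.roll(st['ee_rot'],-1)).as_matrix()[:,0],st['width'])
t=eyes.get_image("top"); s=eyes.get_image("side"); cv2.imwrite("pics/t3.png",t[:,:,::-1]); cv2.imwrite("pics/s3.png",s[:,:,::-1])
c=np.array([.4975,-.2015])
for z in(.017,.035): print(z,"side",rim("side",s,z,c,.064,3),"top",rim("top",t,z,c,.064,3))
a=cv2.resize(t[150:250,280:400],None,fx=3,fy=3,interpolation=cv2.INTER_CUBIC); b=cv2.resize(s[120:210,210:310],None,fx=3.6,fy=3.6,interpolation=cv2.INTER_CUBIC)
o=np.zeros((max(a.shape[0],b.shape[0]),a.shape[1]+b.shape[1],3),np.uint8); o[:a.shape[0],:a.shape[1]]=a; o[:b.shape[0],a.shape[1]:]=b
cv2.imwrite("pics/g3.png",o[:,:,::-1])
```

```text
[ 0.44052357 -0.04590144  0.12416326] [2.21034839e-04 9.89602654e-01 1.43827099e-01 5.51187455e-04] [0.95862692 0.2846636  0.00102733] 0.06009344745742021
0.017 side (array([ 0.49808796, -0.20079354,  0.06291271]), np.float64(0.0047225995529033785), 139) top (array([ 0.50041674, -0.20138482,  0.06644796]), np.float64(0.006335561329895442), 94)
0.035 side (array([ 0.49871455, -0.19967307,  0.06061031]), np.float64(0.00630582708464155), 71) top (array([ 0.50429716, -0.20039463,  0.06577395]), np.float64(0.006157624209461152), 115)
```

View pics/g3.png

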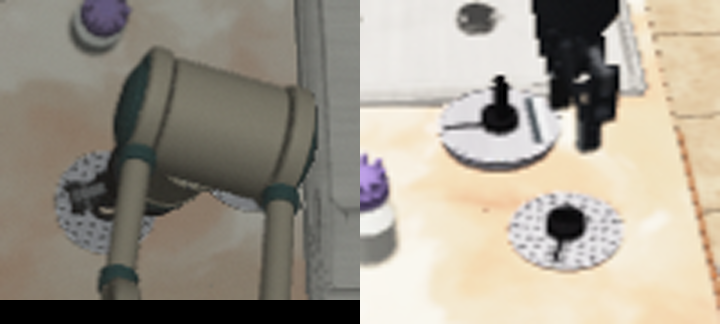

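The slicing plate is seated flat on the foot, with its bar pointing left over the foot's bar. The grating plate, crop (565,230), is undisturbed below the gripper.

servo_tool(series="0 0.001 0.03 0 0 0 0.3; 0 0.001 0.06 0 0 0 0.3; 0 0.001 0.09 0 0 0 0.3; 0 0.001 0.107 0 0 0 0.3; 0 0.001 0.1155 0 0 0 0.3")

```text
clock: 7.6
position: [0.4412, -0.0484, 0.0068]
ee_rot: [-0.0, 0.99, 0.14, -0.001]
contact_force: [0.5, -0.4, -0.0]
width: 0.0598
gripper_force: 0.0
```

servo_tool(series="0 0 0 0 0 0 0.5; 0 0 0 0 0 0 0.7; 0 0 0 0 0 0 0.8; 0 0 0 0 0 0 0.8; 0 0 0 0 0 0 0.8")

```text
clock: 8.1
position: [0.442, -0.0482, 0.0084]
ee_rot: [0.0, 0.99, 0.141, 0.001]
contact_force: [-0.3, -0.3, 2.8]
width: 0.0372
gripper_force: 50.4
```

servo_tool(series="0 0 -0.01 0 0 0 0.8; 0 0 -0.03 0 0 0 0.8; 0 0 -0.055 0 0 0 0.8; 0 0 -0.085 0 0 0 0.8; 0 0 -0.11 0 0 0 0.8")

```text
clock: 8.6
position: [0.4414, -0.0479, 0.1198]
ee_rot: [0.0, 0.99, 0.141, 0.001]
contact_force: [0.2, -0.4, -1.5]
width: 0.0372
gripper_force: 50.4
```

servo_tool(series="0.001 0.015 0 0 0 6 0.8; 0.002 0.03 0 0 0 13 0.8; 0.003 0.05 0 0 0 20 0.8; 0.004 0.066 0 0 0 27 0.8; 0.0051 0.0816 0 0 0 32.9 0.8")

```text
clock: 9.1
position: [0.4691, -0.1255, 0.1185]
ee_rot: [0.0, 0.989, -0.147, 0.0]
contact_force: [0.3, -0.1, 0.0]
width: 0.0374
gripper_force: 50.5
```

servo_tool(series="0.011 0.015 0 0 0 7 0.8; 0.022 0.03 0 0 0 14 0.8; 0.034 0.046 0 0 0 21 0.8; 0.044 0.06 0 0 0 28 0.8; 0.0486 0.0658 0 0 0 32.9 0.8")

```text
clock: 9.6
position: [0.4973, -0.2034, 0.1185]
ee_rot: [0.0, 0.907, -0.422, 0.001]
contact_force: [0.5, 0.7, -2.3]
width: 0.0373
gripper_force: 50.5
```

servo_tool(series="0 0 0 0 0 0 0.8; 0 0 0 0 0 0 0.8; 0 0 0 0 0 0 0.8")

```text
clock: 9.9
position: [0.4962, -0.2012, 0.118]
ee_rot: [-0.0, 0.908, -0.419, -0.0]
contact_force: [0.3, 0.1, -1.7]
width: 0.0373
gripper_force: 50.5
```

Run:
```python
from hold import *
st=manip.get_state(); print(st['position'],R.from_quat(np.roll(st['ee_rot'],-1)).as_matrix()[:,0],st['width'])
s=eyes.get_image("side"); cv2.imwrite("pics/s4.png",s[:,:,::-1])
c=st['position'][:2]; v=rim("side",s,.116,c,.055,3); print(v)
for cc in(c,v[0][:2]): print("bar",[barang("side",s,.116,cc,.028,.05,.08,t,.35) for t in(120,)])
crop("side",(205,100,305,190),6,"g4",s)
```

```text
[ 0.49621837 -0.20116169  0.11795133] [ 6.49502390e-01 -7.60359305e-01 -6.11080568e-04] 0.03731850185529521
(array([ 0.4968345, -0.1945218,  0.0546874]), np.float64(0.00519987100091399), 157)
bar [(np.float64(0.13349669197476877), np.float64(0.1037984291060217), np.int64(85))]
bar [(np.float64(-0.03836302195753999), np.float64(0.04182208747541331), np.int64(81))]
```

View pics/g4.png

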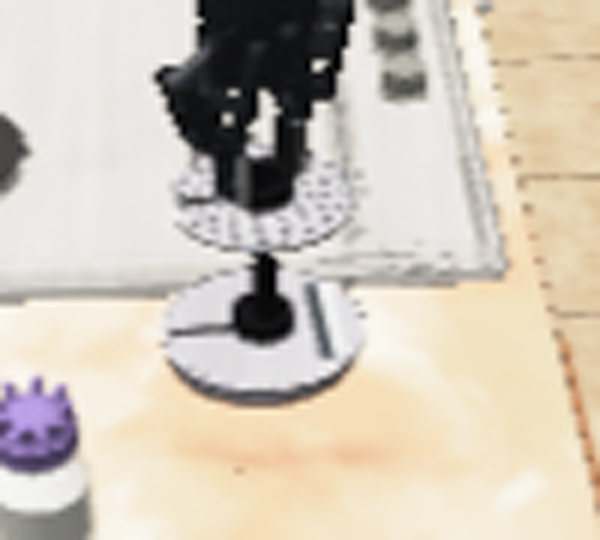

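The grating plate hangs level above the post. Its bar at (190,200) is parallel to the seated plate's bar at (190,328). I lower it in two stages.

servo_tool(series="0.001 0 0.015 0 0 0 0.8; 0.001 0 0.03 0 0 0 0.8; 0.001 0 0.04 0 0 0 0.8; 0.001 0 0.05 0 0 0 0.8; 0.001 0 0.056 0 0 0 0.8")

```text
clock: 10.45
position: [0.4973, -0.2024, 0.0611]
ee_rot: [-0.0, 0.908, -0.419, -0.0]
contact_force: [0.1, -0.4, -1.9]
width: 0.0375
gripper_force: 50.5
```

servo_tool(series="0 0 0.008 0 0 0 0.8; 0 0 0.014 0 0 0 0.8; 0 0 0.018 0 0 0 0.8; 0 0 0.021 0 0 0 0.8; 0 0 0.021 0 0 0 0.8")

```text
clock: 10.95
position: [0.4973, -0.2027, 0.0405]
ee_rot: [0.0, 0.908, -0.419, -0.0]
contact_force: [0.4, 0.6, -1.6]
width: 0.0372
gripper_force: 50.4
```

servo_tool(series="0 0 0 0 0 0 0.7; 0 0 0 0 0 0 0.5; 0 0 0 0 0 0 0.3; 0 0 0 0 0 0 0.25; 0 0 0 0 0 0 0.25")

```text
clock: 11.45
position: [0.4975, -0.2028, 0.041]
ee_rot: [0.0, 0.908, -0.419, 0.0]
contact_force: [0.8, -0.1, 0.1]
width: 0.064
gripper_force: 0.0
```

servo_tool(series="0 0 -0.01 0 0 0 0.25; 0 0 -0.03 0 0 0 0.25; 0 0 -0.055 0 0 0 0.25; 0 0 -0.075 0 0 0 0.25; 0 0 -0.085 0 0 0 0.3")

```text
clock: 11.95
position: [0.4985, -0.2033, 0.1284]
ee_rot: [0.0, 0.908, -0.419, 0.002]
contact_force: [-0.2, 0.5, -0.2]
width: 0.0597
gripper_force: 0.0
```

servo_tool(series="-0.0385 -0.026 0 0 0 -5.5 0.3; -0.077 -0.052 0 0 0 -11 0.3; -0.116 -0.078 0 0 0 -16.5 0.3; -0.155 -0.104 0 0 0 -22 0.3; -0.1936 -0.1301 0 0 0 -27.5 0.3")

```text
clock: 12.45
position: [0.4702, 0.0307, 0.1259]
ee_rot: [-0.0, 0.982, -0.19, -0.0]
contact_force: [0.6, 0.5, -0.3]
width: 0.0599
gripper_force: 0.0
```

servo_tool(series="-0.0223 -0.041 0 0 0 -5.5 0.3; -0.0446 -0.082 0 0 0 -11 0.3; -0.067 -0.123 0 0 0 -16.5 0.3; -0.09 -0.164 0 0 0 -22 0.3; -0.1116 -0.2048 0 0 0 -27.5 0.3")

```text
clock: 12.95
position: [0.4436, 0.2627, 0.1259]
ee_rot: [0.0, 0.999, 0.049, -0.0]
contact_force: [-0.1, -0.5, 0.2]
width: 0.06
gripper_force: 0.0
```

Run:
```python
from hold import *
s=eyes.get_image("side"); st=manip.get_state(); print(st['position'],R.from_quat(np.roll(st['ee_rot'],-1)).as_matrix()[:,0],st['width'],st['clock'])
cv2.imwrite("pics/s5.png",s[:,:,::-1]); c=np.array([.4975,-.2015])
print(rim("side",s,.035,c,.055,3),rim("side",s,.005,np.array([.4434,.2613]),.045,3))
a=cv2.resize(s[120:200,210:300],None,fx=4,fy=4,interpolation=cv2.INTER_CUBIC); b=cv2.resize(s[200:290,220:320],None,fx=4,fy=4,interpolation=cv2.INTER_CUBIC)
o=np.zeros((360,760,3),np.uint8); o[:320,:360]=a; o[:,360:]=b
cv2.imwrite("pics/g5.png",o[:,:,::-1])
```

```text
[0.44342871 0.26975504 0.12610312] [0.99463294 0.10345634 0.00144849] 0.06008533274256906 13.0
(array([ 0.49666876, -0.20034531,  0.05810663]), np.float64(0.005226877811837138), 167) (array([0.44477029, 0.26422779, 0.04179303]), np.float64(0.004732289206244707), 137)
```

View pics/g5.png

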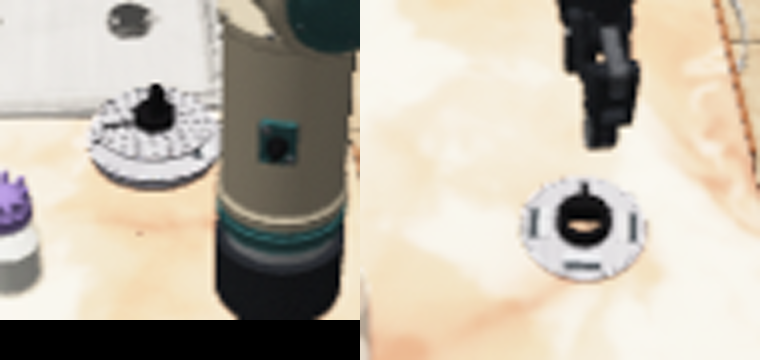

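The grating plate sits level on the slicing plate, with its bar pointing left at (110,127). The chipping plate at crop (585,225) is undisturbed, its bar pointing up in the image (−y).

servo_tool(series="0 0 0 0 0 0 0.3; 0 0 0 0 0 0 0.3; 0 0 0 0 0 0 0.3; 0 0 0 0 0 0 0.3")

```text
clock: 13.4
position: [0.4447, 0.2594, 0.1258]
ee_rot: [0.0, 0.999, 0.046, -0.0]
contact_force: [1.2, 0.0, -0.5]
width: 0.0599
gripper_force: 0.0
```

servo_tool(series="-0.001 -0.002 0.03 0 0 0 0.3; -0.001 -0.002 0.06 0 0 0 0.3; -0.001 -0.002 0.09 0 0 0 0.3; -0.001 -0.002 0.108 0 0 0 0.3; -0.001 -0.002 0.1175 0 0 0 0.3")

```text
clock: 13.9
position: [0.4426, 0.2612, 0.0067]
ee_rot: [0.001, 0.999, 0.046, -0.001]
contact_force: [0.3, 1.0, 0.4]
width: 0.0598
gripper_force: 0.0
```

servo_tool(series="0 0 0 0 0 0 0.5; 0 0 0 0 0 0 0.7; 0 0 0 0 0 0 0.8; 0 0 0 0 0 0 0.8; 0 0 0 0 0 0 0.8")

```text
clock: 14.4
position: [0.4438, 0.2629, 0.0089]
ee_rot: [-0.0, 0.999, 0.047, 0.001]
contact_force: [-0.5, 0.1, -0.6]
width: 0.0371
gripper_force: 50.1
```

servo_tool(series="0 0 -0.01 0 0 0 0.8; 0 0 -0.03 0 0 0 0.8; 0 0 -0.055 0 0 0 0.8; 0 0 -0.09 0 0 0 0.8; 0 0 -0.12 0 0 0 0.8")

```text
clock: 14.9
position: [0.4434, 0.2629, 0.1305]
ee_rot: [-0.0, 0.999, 0.047, 0.001]
contact_force: [0.4, -0.2, -1.3]
width: 0.0374
gripper_force: 50.2
```

servo_tool(series="0.0005 0.03 0 0 0 -6.8 0.8; 0.001 0.062 0 0 0 -13.6 0.8; 0.002 0.094 0 0 0 -20.4 0.8; 0.003 0.125 0 0 0 -27.2 0.8; 0.0032 0.156 0 0 0 -34 0.8")

```text
clock: 15.4
position: [0.4614, 0.1066, 0.1292]
ee_rot: [0.0, 0.941, 0.34, 0.001]
contact_force: [-0.1, 0.3, -1.1]
width: 0.0375
gripper_force: 50.3
```

servo_tool(series="-0.017 0.026 0 0 0 -6.8 0.8; -0.034 0.052 0 0 0 -13.6 0.8; -0.051 0.079 0 0 0 -20.4 0.8; -0.068 0.105 0 0 0 -27.2 0.8; -0.0845 0.1311 0 0 0 -34 0.8")

```text
clock: 15.9
position: [0.4792, -0.0485, 0.1292]
ee_rot: [0.0, 0.8, 0.6, 0.0]
contact_force: [0.4, -0.1, -0.7]
width: 0.0374
gripper_force: 50.3
```

servo_tool(series="-0.03 0.013 0 0 0 -6.8 0.8; -0.06 0.026 0 0 0 -13.6 0.8; -0.09 0.038 0 0 0 -20.4 0.8; -0.12 0.051 0 0 0 -27.2 0.8; -0.1434 0.0614 0 0 0 -34 0.8")

```text
clock: 16.4
position: [0.4973, -0.2041, 0.1292]
ee_rot: [0.001, 0.59, 0.807, -0.0]
contact_force: [0.2, -0.1, -0.9]
width: 0.0375
gripper_force: 50.3
```

servo_tool(series="0 0 0 0 0 0 0.8; 0 0 0 0 0 0 0.8; 0 0 0 0 0 0 0.8; 0 0 0 0 0 0 0.8")

```text
clock: 16.8
position: [0.4968, -0.201, 0.1285]
ee_rot: [-0.0, 0.592, 0.806, 0.0]
contact_force: [0.0, 0.0, -1.3]
width: 0.0373
gripper_force: 50.3
```

Run:
```python
from hold import *
st=manip.get_state(); print(st['position'],R.from_quat(np.roll(st['ee_rot'],-1)).as_matrix()[:,0],st['width'])
s=eyes.get_image("side"); cv2.imwrite("pics/s6.png",s[:,:,::-1])
c=st['position'][:2]; v=rim("side",s,.1265,c,.045,3); print(v)
for cc in(c,v[0][:2]): print("bar",[barang("side",s,.1265,cc,.028,.043,.08,t,.35) for t in(120,)])
crop("side",(205,100,305,190),6,"g6",s)
```

```text
[ 0.49680946 -0.20101228  0.12849427] [-2.99852329e-01  9.53985553e-01  3.81491386e-04] 0.03729883478881827
(array([ 0.49813917, -0.19383014,  0.04419362]), np.float64(0.007353488314118385), 159)
bar [(np.float64(0.08777705010510899), np.float64(0.8792705668883746), np.int64(28))]
bar [(np.float64(-0.13290782556305342), np.float64(0.21657776604601697), np.int64(22))]
```

View pics/g6.png

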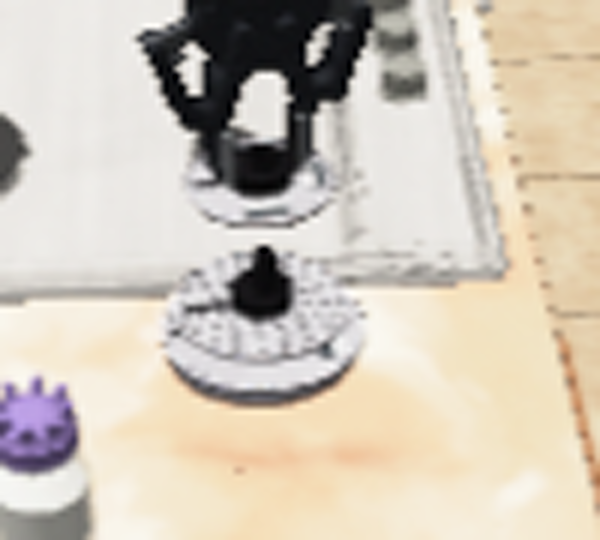

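The chipping plate hangs level, its bar at (205,182) pointing left like the grating plate's bar at (200,305). I lower it.

servo_tool(series="-0.001 0 0.015 0 0 0 0.8; -0.001 0 0.03 0 0 0 0.8; -0.001 0 0.042 0 0 0 0.8; -0.001 0 0.052 0 0 0 0.8; -0.001 0 0.059 0 0 0 0.8")

```text
clock: 17.35
position: [0.4972, -0.2027, 0.0685]
ee_rot: [-0.0, 0.592, 0.806, -0.0]
contact_force: [-0.1, 0.2, -0.7]
width: 0.0374
gripper_force: 50.3
```

servo_tool(series="0 0 0.004 0 0 0 0.8; 0 0 0.008 0 0 0 0.8; 0 0 0.011 0 0 0 0.8; 0 0 0.011 0 0 0 0.8")

```text
clock: 17.75
position: [0.4973, -0.2031, 0.0581]
ee_rot: [-0.0, 0.592, 0.806, -0.0]
contact_force: [-0.4, 0.1, 0.2]
width: 0.0372
gripper_force: 50.3
```

servo_tool(series="0 0 0 0 0 0 0.7; 0 0 0 0 0 0 0.5; 0 0 0 0 0 0 0.3; 0 0 0 0 0 0 0.25; 0 0 0 0 0 0 0.25")

```text
clock: 18.25
position: [0.4975, -0.2032, 0.0585]
ee_rot: [0.0, 0.592, 0.806, -0.0]
contact_force: [-0.1, 0.4, -0.0]
width: 0.0641
gripper_force: 0.0
```

servo_tool(series="0 0 -0.01 0 0 0 0.25; 0 0 -0.03 0 0 0 0.25; 0 0 -0.05 0 0 0 0.25; 0 0 -0.065 0 0 0 0.25; 0 0 -0.075 0 0 0 0.3")

```text
clock: 18.75
position: [0.498, -0.2035, 0.1353]
ee_rot: [0.001, 0.592, 0.806, 0.0]
contact_force: [-0.4, -0.8, -1.5]
width: 0.0599
gripper_force: 0.0
```

servo_tool(series="0.04 0.01 0 0 0 0 0.3; 0.08 0.02 0 0 0 0 0.3; 0.12 0.03 0 0 0 0 0.3; 0.16 0.04 0 0 0 0 0.3; 0.206 0.052 0 0 0 0 0.3")

```text
clock: 19.25
position: [0.4852, 0.0101, 0.1337]
ee_rot: [0.0, 0.592, 0.806, 0.0]
contact_force: [0.7, -0.6, -0.9]
width: 0.0597
gripper_force: 0.0
```

servo_tool(series="0.04 0.01 0 0 0 0 0.3; 0.08 0.02 0 0 0 0 0.3; 0.12 0.03 0 0 0 0 0.3; 0.16 0.04 0 0 0 0 0.3; 0.206 0.052 0 0 0 0 0.3")

```text
clock: 19.75
position: [0.4729, 0.2223, 0.1336]
ee_rot: [0.0, 0.592, 0.806, -0.0]
contact_force: [0.3, -1.3, 0.4]
width: 0.0599
gripper_force: 0.0
```

servo_tool(series="0.04 0.01 0 0 0 0 0.3; 0.08 0.02 0 0 0 0 0.3; 0.12 0.03 0 0 0 0 0.3; 0.16 0.04 0 0 0 0 0.3; 0.206 0.052 0 0 0 0 0.3")

```text
clock: 20.25
position: [0.4609, 0.4343, 0.1334]
ee_rot: [0.0, 0.592, 0.806, -0.0]
contact_force: [0.7, -0.0, -0.5]
width: 0.0597
gripper_force: 0.0
```

servo_tool(series="0 0 0 0 0 0 0.3; 0 0 0 0 0 0 0.3; 0 0 0 0 0 0 0.3; 0 0 0 0 0 0 0.3")

```text
clock: 20.65
position: [0.4614, 0.4319, 0.1333]
ee_rot: [0.0, 0.592, 0.806, -0.0]
contact_force: [0.6, -0.2, -0.2]
width: 0.0598
gripper_force: 0.0
```

Run:
```python
from hold import *
s=eyes.get_image("side"); t=eyes.get_image("top"); st=manip.get_state(); print(st['position'],R.from_quat(np.roll(st['ee_rot'],-1)).as_matrix()[:,0],st['width'],st['clock'])
cv2.imwrite("pics/s7.png",s[:,:,::-1]);cv2.imwrite("pics/t7.png",t[:,:,::-1])
s0=s[275:340,235:335]
a=cv2.resize(s[120:200,210:300],None,fx=4,fy=4,interpolation=cv2.INTER_CUBIC); b=cv2.resize(s[255:345,230:330],None,fx=4,fy=4,interpolation=cv2.INTER_CUBIC); d=cv2.resize(t[170:230,320:410],None,fx=4,fy=4,interpolation=cv2.INTER_CUBIC)
o=np.zeros((600,760,3),np.uint8); o[:320,:360]=a; o[:360,360:]=b; o[360:,:360]=d
cv2.imwrite("pics/g7.png",o[:,:,::-1])
```

```text
[0.46161462 0.43200251 0.13348476] [-2.97722669e-01  9.54652359e-01 -2.93862895e-04] 0.0596814861847284 20.75
```

View pics/g7.png

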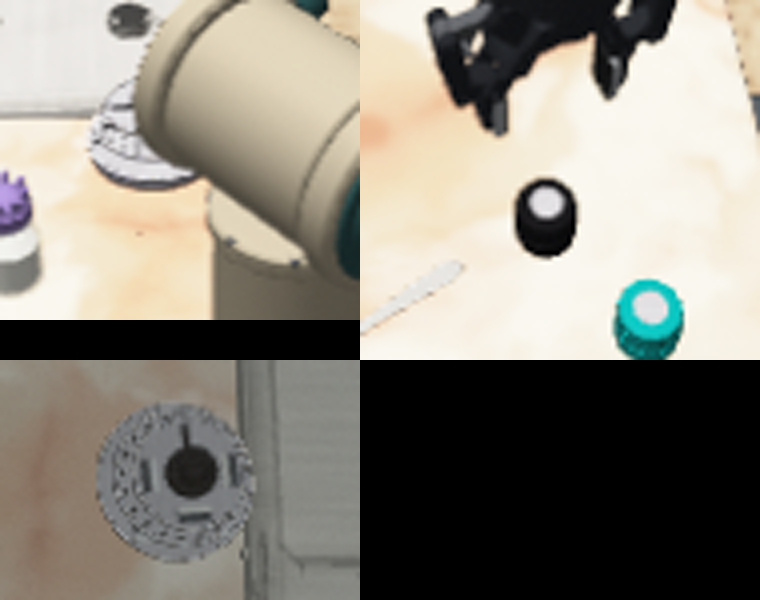

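All three plates are on the post in the top view (lower left), chipping plate uppermost at (190,470) with its bar up. The black cap at crop (545,215) is under the open gripper and the teal one is clear of it. I grasp the cap.

servo_tool(series="0.001 -0.001 0.03 0 0 0 0.3; 0.001 -0.001 0.06 0 0 0 0.3; 0.001 -0.001 0.09 0 0 0 0.3; 0.001 -0.001 0.115 0 0 0 0.3; 0.001 -0.001 0.1245 0 0 0 0.3")

```text
clock: 21.25
position: [0.4588, 0.4319, 0.0064]
ee_rot: [-0.001, 0.592, 0.806, -0.002]
contact_force: [-0.1, 0.6, -0.9]
width: 0.0598
gripper_force: 0.0
```

servo_tool(series="0 0 0 0 0 0 0.5; 0 0 0 0 0 0 0.7; 0 0 0 0 0 0 0.8; 0 0 0 0 0 0 0.8; 0 0 0 0 0 0 0.8", squeeze=40)

```text
clock: 21.75
position: [0.4605, 0.4342, 0.0097]
ee_rot: [0.0, 0.592, 0.806, 0.001]
contact_force: [-0.1, 0.1, -0.9]
width: 0.0366
gripper_force: 40.0
```

Run:
```python
from hold import *
t=eyes.get_image("top"); c=np.array([.4975,-.2015])
for z,r in((.053,.045),(.035,.055),(.017,.064)): print(z,rim("top",t,z,c,r,2))
(v,e),el=disc("top",t,proj("top",[*c,.053])[0],.053,15,24); print(v,e)
# hub dark blob at z=.066
U=up(t).max(2); p=proj("top",[*c,.066])[0]; b=blob(U<50,p*S,4*S); y,x=np.nonzero(b); print("hub px",pix([x.mean(),y.mean()]),"expected",p, b.sum()/S/S, "chip ctr expected",proj("top",[*c,.053]),"fit",pix(el[0]))
print(barang("top",t,.053,v[:2],.024,.04,.08,70))
st=manip.get_state(); print(st['position'],st['width'],st['gripper_force'])
```

```text
0.053 (array([ 0.49975119, -0.20243464,  0.04682889]), np.float64(0.006538774612332485), 174)
0.035 (array([ 0.49774939, -0.20377543,  0.0536737 ]), np.float64(0.005850322251927033), 176)
0.017 (array([ 0.49610635, -0.20263776,  0.06330735]), np.float64(0.00490563053690389), 161)
[ 0.49737608 -0.2020475   0.04712293] 0.0008183592463904918
hub px [367.36592794 197.46468377] expected [367.61103951 197.16950551] 120.5625 chip ctr expected [[366.44869512 197.81173365]] fit [366.56167603 197.94215393]
(np.float64(0.042308923066424815), np.float64(0.13449965742843664), np.int64(88))
[0.46034866 0.43415596 0.0094595 ] 0.03677111754630478 40.0094469753094
```

servo_tool(series="0 0 -0.015 0 0 0 0.8; 0 0 -0.045 0 0 0 0.8; 0 0 -0.075 0 0 0 0.8; 0 0 -0.105 0 0 0 0.8; 0 0 -0.13 0 0 0 0.8")

```text
clock: 22.3
position: [0.4603, 0.4341, 0.1408]
ee_rot: [0.0, 0.592, 0.806, 0.001]
contact_force: [0.3, -0.0, 0.0]
width: 0.0369
gripper_force: 40.2
```

servo_tool(series="-0.04 -0.01 0 0 0 0 0.8; -0.08 -0.02 0 0 0 0 0.8; -0.12 -0.03 0 0 0 0 0.8; -0.16 -0.04 0 0 0 0 0.8; -0.206 -0.052 0 0 0 0 0.8")

```text
clock: 22.8
position: [0.4722, 0.2207, 0.1392]
ee_rot: [0.0, 0.591, 0.806, 0.001]
contact_force: [1.0, -0.5, -0.7]
width: 0.0365
gripper_force: 40.2
```

servo_tool(series="-0.04 -0.01 0 0 0 0 0.8; -0.08 -0.02 0 0 0 0 0.8; -0.12 -0.03 0 0 0 0 0.8; -0.16 -0.04 0 0 0 0 0.8; -0.206 -0.052 0 0 0 0 0.8")

```text
clock: 23.3
position: [0.4841, 0.0085, 0.1392]
ee_rot: [0.0, 0.592, 0.806, 0.0]
contact_force: [0.8, 0.0, -1.3]
width: 0.0368
gripper_force: 40.2
```

servo_tool(series="-0.04 -0.01 0 0 0 0 0.8; -0.08 -0.02 0 0 0 0 0.8; -0.12 -0.03 0 0 0 0 0.8; -0.16 -0.04 0 0 0 0 0.8; -0.206 -0.052 0 0 0 0 0.8")

```text
clock: 23.8
position: [0.4959, -0.2036, 0.1392]
ee_rot: [0.0, 0.592, 0.806, 0.0]
contact_force: [1.0, -0.8, -0.4]
width: 0.0365
gripper_force: 40.2
```

servo_tool(series="0 0 0 0 0 0 0.8; 0 0 0 0 0 0 0.8; 0 0 0 0 0 0 0.8; 0 0 0 0 0 0 0.8")

```text
clock: 24.2
position: [0.4959, -0.201, 0.1389]
ee_rot: [-0.0, 0.591, 0.806, 0.0]
contact_force: [0.4, 0.2, -0.4]
width: 0.0366
gripper_force: 40.2
```

Run:
```python
from hold import *
s=eyes.get_image("side"); st=manip.get_state(); print(st['position'],st['width'],st['clock'])
cv2.imwrite("pics/s8.png",s[:,:,::-1]); crop("side",(205,95,305,185),6,"g8",s)
```

```text
[ 0.49602682 -0.20108065  0.13888086] 0.03632975010544613 24.25
```

View pics/g8.png

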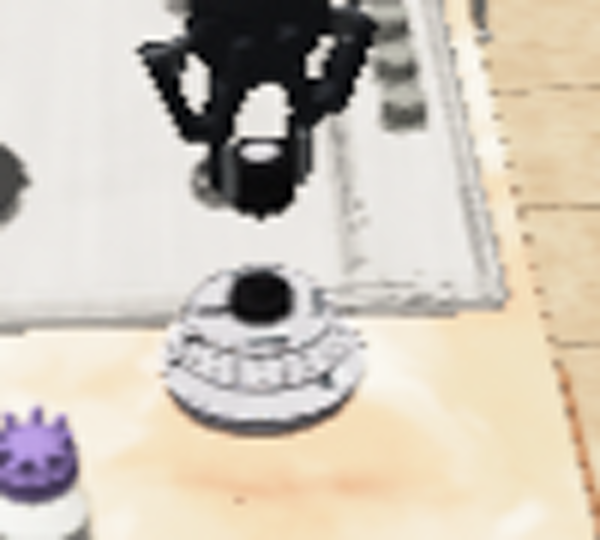

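The stack sits level with its hub centred at (262,297), and the cap is held directly above it at (262,175). I lower it.

servo_tool(series="-0.0016 0.001 0.015 0 0 0 0.8; -0.0016 0.001 0.03 0 0 0 0.8; -0.0016 0.001 0.042 0 0 0 0.8; -0.0016 0.001 0.05 0 0 0 0.8; -0.0016 0.001 0.054 0 0 0 0.8")

```text
clock: 24.75
position: [0.4973, -0.2031, 0.084]
ee_rot: [-0.001, 0.592, 0.806, -0.0]
contact_force: [-0.3, 0.2, 0.5]
width: 0.037
gripper_force: 40.2
```

servo_tool(series="0 0 0.003 0 0 0 0.8; 0 0 0.006 0 0 0 0.8; 0 0 0.0085 0 0 0 0.8; 0 0 0.0085 0 0 0 0.8")

```text
clock: 25.15
position: [0.4975, -0.2038, 0.0762]
ee_rot: [-0.0, 0.592, 0.806, -0.0]
contact_force: [-0.8, -0.8, 0.0]
width: 0.0367
gripper_force: 40.2
```

Now I release, lift, and move aside for a last look.

servo_tool(series="0 0 0 0 0 0 0.7; 0 0 0 0 0 0 0.5; 0 0 0 0 0 0 0.3; 0 0 0 0 0 0 0.2; 0 0 0 0 0 0 0.2")

```text
clock: 25.65
position: [0.4977, -0.2038, 0.0764]
ee_rot: [0.0, 0.592, 0.806, -0.0]
contact_force: [-0.3, 0.6, -0.2]
width: 0.0682
gripper_force: 0.0
```

servo_tool(series="0 0 -0.015 0 0 0 0.2; 0 0 -0.035 0 0 0 0.2; 0 0 -0.065 0 0 0 0.2; 0 0 -0.095 0 0 0 0.2; 0 0 -0.12 0 0 0 0.2")

```text
clock: 26.15
position: [0.4978, -0.2038, 0.198]
ee_rot: [0.001, 0.592, 0.806, 0.0]
contact_force: [0.2, -0.0, -0.1]
width: 0.0685
gripper_force: 0.0
```

servo_tool(series="0.02 -0.02 0 0 0 0 0.2; 0.05 -0.045 0 0 0 0 0.2; 0.08 -0.07 0 0 0 0 0.2; 0.11 -0.1 0 0 0 0 0.2; 0.13 -0.12 0 0 0 0 0.2")

```text
clock: 26.65
position: [0.3413, -0.1138, 0.196]
ee_rot: [-0.001, 0.592, 0.806, -0.0]
contact_force: [0.6, -0.9, -0.2]
width: 0.0684
gripper_force: 0.0
```

servo_tool(series="0 0 0 0 0 0 0.2; 0 0 0 0 0 0 0.2; 0 0 0 0 0 0 0.2")

```text
clock: 26.95
position: [0.3453, -0.1163, 0.1967]
ee_rot: [0.001, 0.592, 0.806, 0.0]
contact_force: [0.4, 0.0, 0.4]
width: 0.0684
gripper_force: 0.0
```

Run:
```python
from hold import *
s=eyes.get_image("side"); t=eyes.get_image("top"); st=manip.get_state(); print(st['position'],st['width'],st['clock'])
a=cv2.resize(s[110:190,205:300],None,fx=4,fy=4,interpolation=cv2.INTER_CUBIC); d=cv2.resize(t[140:240,150:410],None,fx=2.7,fy=2.7,interpolation=cv2.INTER_CUBIC)
o=np.zeros((600,760,3),np.uint8); o[:320,:380]=a; o[325:595,:702]=d[:270,:702]
cv2.imwrite("pics/g9.png",o[:,:,::-1])
# cap dot by two views; expected z .100
P=[]
for n,th in(("top",85),("side",150)):
    p=proj(n,[.4975,-.202,.1])[0]; x,y=p.round().astype(int); g=s if n=="side" else t
    w=g[y-4:y+5,x-4:x+5].max(2); print(n,p,"\n",w)
    yy,xx=np.nonzero(w>th); P.append((xx.mean()+x-4,yy.mean()+y-4))
print(P,tri(*P))
```

```text
[ 0.34525716 -0.11621683  0.19639338] 0.06828404281738638 27.05
top [370.92578482 195.42921126] 
 [[ 34  38  33  33  32  32  34  35  55]
 [ 30  33  32  55  82  87  64  36  35]
 [ 34  33  68 106 117 118 114  83  42]
 [ 35  43  95 122 122 123 121 116  63]
 [ 36  55 103 123 125 123 121 122  75]
 [ 33  49  98 122 124 124 122 123  78]
 [ 34  37  69 110 123 123 123 107  59]
 [ 33  34  40  71 112 122  99  59  34]
 [ 28  32  32  39  50  55  45  34  30]]
side [247.83768332 135.36480625] 
 [[235 234 234 234 235 235 235 234 234]
 [232 226 226 228 228 227 226 230 234]
 [160  37  87 131 128 100  62 175 231]
 [ 26 107 196 226 226 226 167  50 176]
 [ 25 163 218 223 221 218 158  48  23]
 [ 25  51 132 177 159 124  78  26  21]
 [ 20  24  24  24  25  25  24  21  15]
 [ 19  17  19  20  21  17  14  12  11]
 [ 15  13  13  14  13  12   9  11  13]]
[(np.float64(371.64516129032256), np.float64(195.25806451612902)), (np.float64(248.0857142857143), np.float64(132.9142857142857))] (array([ 0.49635322, -0.20094988,  0.11101873]), np.float64(0.00021506079039620326))
```

View pics/g9.png

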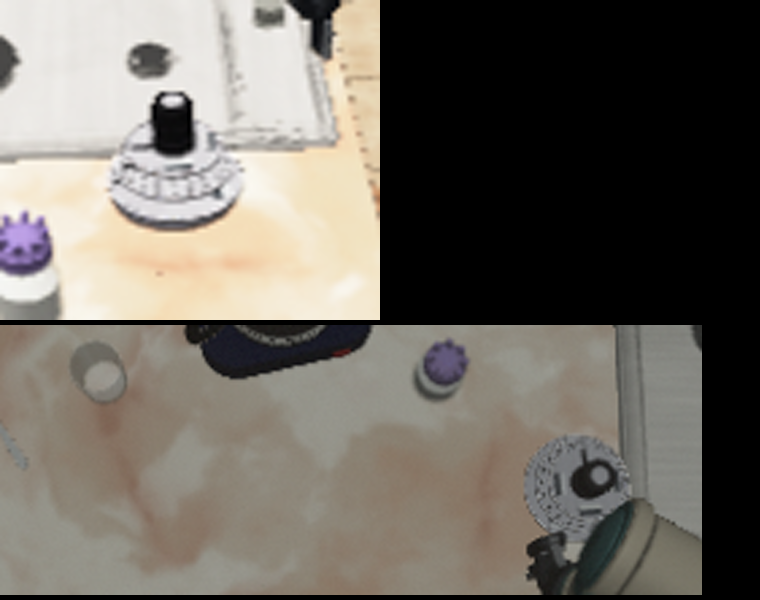

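Run:
```python
from hold import *
s=eyes.get_image("side"); t=eyes.get_image("top"); s0=cv2.imread("pics/side0.png")[:,:,::-1]; t0=cv2.imread("pics/top0.png")[:,:,::-1]
def cen(im,box,lo,hi):
    x0,y0,x1,y1=box; w=np.clip((im[y0:y1,x0:x1].max(2).astype(float)-lo)/(hi-lo),0,1); yy,xx=np.mgrid[y0:y1,x0:x1]; return (w*xx).sum()/w.sum(),(w*yy).sum()/w.sum()
print("cap before",tri(cen(t0,(157,203,167,213),50,123),cen(s0,(271,299,282,310),40,225)))
print("cap now",tri(cen(t,(368,192,377,201),45,123),cen(s,(245,133,252,138),40,225)))
# rim heights in side view at the front edge (largest y): column through the axis
g=s[128:172,248].max(1); print(g.tolist())
for z,r in((.017,.064),(.012,.064),(.035,.055),(.03,.055),(.053,.045),(.048,.045),(.066,.02),(.1,.02)): print(z,r,proj("side",[.4975,-.202+r,z])[0].round(2))
```

```text
cap before (array([0.46078306, 0.43287021, 0.04403842]), np.float64(0.0004928551833961114))
cap now (array([ 0.49754273, -0.204326  ,  0.10200035]), np.float64(7.296447315664337e-05))
[235, 235, 235, 235, 228, 126, 226, 221, 158, 25, 20, 14, 13, 12, 13, 13, 11, 12, 21, 11, 45, 154, 234, 160, 162, 210, 128, 196, 206, 228, 191, 199, 170, 227, 228, 228, 213, 91, 105, 132, 244, 245, 245, 245]
0.017 0.064 [249.15 164.82]
0.012 0.064 [249.17 165.91]
0.035 0.055 [248.93 159.3 ]
0.03 0.055 [248.96 160.41]
0.053 0.045 [248.7  153.56]
0.048 0.045 [248.73 154.69]
0.066 0.02 [248.29 146.45]
0.1 0.02 [248.11 138.58]
```

The cap dot stands at z ≈ 0.102 m (0.100 expected), and the plates' front edges fall on the rows expected for seated plates. The glass and the salt shaker are where they were, so I hand in.

```bash
python3 -c "
from rig import manip
print(manip.sign_off())"
```

```text
the job is handed in; nothing more can be done
None
```

The job is handed in: slicing, grating and chipping plates are stacked on the post in that order with the cap on top, seated as far as the cameras show, and the salt shaker and glass were not touched.

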